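# Swing the camera rail about its post to the yellow plug

### The job

On the breadboard, swing the black camera rail about the brass post that its forked end sits around, until the rail is in line with the yellow plug (its orange end pointing straight at the plug's middle). Keep the fork round the post and the rail flat on the board all the while, and do not disturb the grey spare rail.

Things in the scene. Friction and masses are not known exactly. Their poses are not given: they have to be found in the camera images.
- rail: Loose black rail, orange end cap, 0.2-0.4 kg, flat on the board, 222 x 36 x 20 mm. Origin: underside, in the fork where the post sits; x along the rail to the orange end (prong tips x=-16, end x=206 mm), z up. Fork slot 20 mm wide, open at x=-16, closed at x=14. Turns freely about the post, stays where left (friction 1-4 N). Starts between the two plugs' directions, 15+ degrees from either.
- post (a point): Axis of the fixed brass post at the board's top surface, 12 mm above the bench. Post 16 mm in diameter, 45 mm high. The board is a fixed silver breadboard plate, 300 x 330 x 12 mm, with a grid of small holes; the post stands midway along the edge nearest the robot, 35 mm in.
- yellow_plug: Fixed yellow round plug on the board, 30 mm in diameter, 6 mm high, about 240 mm from the post, just beyond the reach of the rail's orange end. Origin: centre of its underside, on the board's top. It may be on the left or the right; an identical blue plug, of no use here, is on the other side, about 60 degrees round the post from it.
- spare_rail: Loose grey spare rail with a white end cap, same shape, size and origin as the black one, lying flat on the bench to one side of the board; leave it alone. A green-lidded slide box lies on the other side; a black camera (90 mm high) and a small objective case (66 mm high) stand beyond the board.
Mind the look-alikes: they are no part of the job. What is shaped like the rail but pink or red is not meant.

How it is judged:
By the outcome, as a careful person would: the job done as asked, in the order asked, and still so for the second after the job is handed in, with the robot touching nothing.
It also fails if it takes over 32 s, if anything falls off the work surface, if the arm or the gripper's body presses on something with over 40 N, if the wrist force passes 120 N, or if a joint passes its speed limit or range.

### The arm

A 6-joint arm with a two-finger parallel gripper is mounted at the origin on the work surface. World frame = base frame: x ahead of the robot, y to its left, z up, the work surface at z = 0. Lengths are in m, angles in rad, forces in N, time in s.
With the tool pointing down it reaches from about 0.325 to 0.875 m from the base axis. Payload 4.4 kg.
Tool frame: the origin (TCP) lies midway between the tips of the shut fingers; the grasp point (between the pads) lies 19 mm behind it; z points along the fingers, y is the line along which they close (so a half turn about z gives the same grasp; the last joint's range is limited). The gripper opens to 85 mm and grips with 20 to 120 N. Pads are 22 mm wide; open, the fingers measure 114 mm over their backs; the gripper's body (76 mm by 85 mm) begins 54 mm behind the grasp point. The pads swing forward as they close: fully open they stand 13 mm farther back than shut.
Start: joints at [-1.319, 0.207, 1.542, -0, 1.393, -0.15], TCP at [0.225, -0.529, 0.231] pointing down, gripper open.
Joint ranges: [-2.73, 2.73], [-0.86, 2.22], [0.23, 2.46], [-1.11, 4.25], [0.08, 2.63], [-2.82, 2.82]. Speed limits (rad/s): [2.79, 2.79, 3.14, 3.14, 3.14, 3.14].

### API

Orientations are given as a rotation vector (axis times angle).
In Python, from cell import robot gives the robot as it stands. The module is installed in compiled form; this text tells all that it offers.
- The arm moves only by the tool send_rows, never from a script. Its argument "series" is a list of rows, each a list of 2 entries, a list of its own where there are three numbers: the shift along the tool's x, y, z in units of 25 mm (1.0 is 25 mm), then the turn, a rotation vector about the tool's x, y, z in units of 5 degrees (1.0 is 5 degrees). In form: [[[dx, dy, dz], [rx, ry, rz]], ...]. A call has 1 to 8 rows; each row is the pose to reach, as a shift and turn from the pose commanded when the call began, along the tool's axes at that moment; what a row does not reach only later rows make up. A row lasts 1/12 s, in which the tool goes at most 41.7 mm and 7.16 degrees, less where a joint would pass 70% of its speed; a pose out of reach is approached as far as the arm can. A call with a gripper value outside its range is refused whole. "hand" is the opening, from -1 (shut) to 1 (fully open), so that 0 is half open, set as the call begins (left out, the last holds). The fingers move at their own pace and stop on an object; "force" is the grip in N (left out, the last holds). Time passes only in rows, so rows that repeat a pose let the fingers close. It gives the time, the measured TCP pose, the force, the opening and the grip force at its end, in the units of the state.
- robot.state(): the state, without advancing time (a new reading comes with each control period).
- robot.camera(name): name is "scene" or "side" or "wrist"; returns the picture (480x640x3 uint8, blue, green, red); there is no depth.
- robot.calibration(name): a dict with "mtx" (3x3 intrinsics, pixels), "eye" and "attitude" of the camera in the world. Camera axes: x right, y down, z forward; pixel columns grow to the right and rows downward; lengths in m; the calibration is good to about 2 mm. A picture is of the moment at which its call begins: read the wrist's pose just before it. calibration takes no time and is no camera call; for the wrist camera it gives the pose at the moment of the call.
- robot.hand_in(): hands the job in; it is judged then, once.
Trained networks look in the newest picture that a camera, given by its name, has taken for a name from the list of things; names that differ only in an ending like _2 or _b are one class to them, and where a whole thing is asked for, a point or a joint stands for the part that bears it (a point fixed in the world has none). Each returns a list of dicts, best first, with "score" (0 to 1); they miss things now and then, are a little off and sometimes report something else, mostly with a low value. They report only what shows in the picture. A call takes as long as a camera call. They do not tell look-alikes from the thing itself.
- robot.silhouettes(camera, thing): "region" (480x640 bool, what is visible of it) and "xy" ([column, row] in pixels, amid what is visible of it).
The state is a dict: "time_s": time; "joint_pos": joint angles; "dq": joint speeds; "joint_efforts": joint torques, N m; "ee_pos": TCP position; "orientation": TCP orientation; "wrist_force": force on the tool from outside, world axes, zero at the start; "wrist_torque": the same for the moment, N m; "opening": opening from 0.0 (shut) to 1.0 (fully open); "finger_force": force on a finger pad.
Only numpy, scipy, OpenCV 4.12 (cv2) and the standard library are available. Lean on these libraries where they do the work, as an engineer would, in place of code of your own. Each camera call takes 0.05 s, during which the arm holds its last target. There are 200 camera calls.

## Working session

There is one attempt and no reset: what is moved stays moved. The work goes in short steps, Python scripts to look and compute and a tool call to move; the robot and the scene stay as the last step left them, time stands still between calls to the robot, and variables do not carry over. Pictures are saved under pics/ and viewed, at most 10 in all, crops included, and the job is handed in when it is done.

Besides the shell and the picture viewer there is one more tool, called after ">>>" as a command line: name --argument value ..., lists and objects as JSON in quotes. send_rows: Moves the arm, as the interface text tells. Its arguments: {"type":"object","properties":{"series":{"type":"array"},"hand":{"type":"number"},"force":{"type":"number"}},"required":["series"]}

```bash
mkdir -p pics
python3 - <<'E'
from cell import robot
import cv2,numpy as np
a=robot.camera("scene");b=robot.camera("side")
cv2.imwrite("pics/a.png",a);cv2.imwrite("pics/b.png",b)
for c in("scene","side"):
    k=robot.calibration(c);print(c,k)
    for t in("rail","yellow_plug","spare_rail"):
        print(t,[(round(d["score"],2),d["xy"],int(d["region"].sum())) for d in robot.silhouettes(c,t)])
s=robot.state();print(s["time_s"],s["ee_pos"],s["orientation"])
E
```

```text
scene {'mtx': array([[460.54373158,   0.        , 313.2795765 ],
       [  0.        , 460.54373158, 239.16337162],
       [  0.        ,   0.        ,   1.        ]]), 'eye': array([ 0.92883276, -0.07413548,  0.84483572]), 'attitude': array([-2.00225195, -1.77767203,  0.50202411])}
rail [(0.82, [328.1, 302.0], 2004), (0.75, [421.6, 172.8], 1594), (0.63, [206.2, 187.8], 1520)]
yellow_plug [(0.55, [394.0, 335.5], 204)]
spare_rail [(0.86, [468.5, 323.6], 2427)]
side {'mtx': array([[464.89601274,   0.        , 315.17970161],
       [  0.        , 464.89601274, 239.55453138],
       [  0.        ,   0.        ,   1.        ]]), 'eye': array([0.04156632, 0.84190091, 0.67711847]), 'attitude': array([-0.60286139,  2.51833056, -1.35183548])}
rail [(0.81, [421.2, 228.2], 855), (0.75, [343.4, 359.6], 1983), (0.57, [284.6, 243.3], 1251)]
yellow_plug [(0.4, [226.5, 257.0], 70)]
spare_rail [(0.9, [198.9, 300.2], 1763)]
0.4 [ 0.22535793 -0.52890284  0.23110361] [-3.07779151e+00 -6.28356810e-01  3.01838976e-05]
```

View pics/a.png

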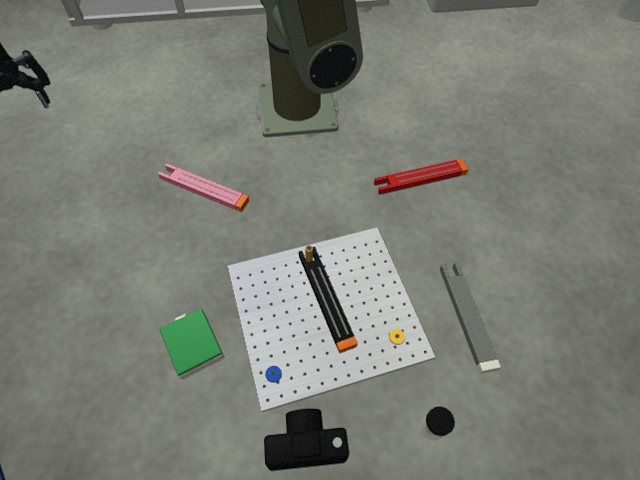

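View pics/b.png

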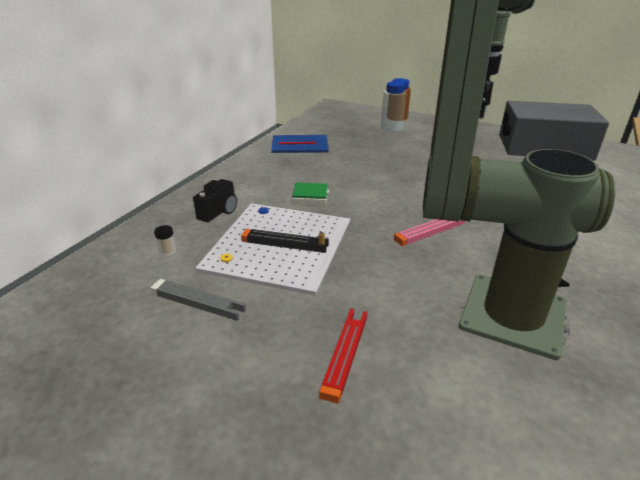

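The black rail is at (328,302), around the post at (309,250), with its orange end at (347,344). The yellow plug is at (397,336), toward the robot's left, and the blue plug is at (273,374). There are three other rail-shaped things: pink at (205,188), red at (421,175) and the grey spare at (468,322). Only the black one at (328,302) is on the board around the post. I'll confirm that in a crop.

```bash
cat > h.py <<'E'
from cell import robot
import cv2,numpy as np
from scipy.spatial.transform import Rotation as R
def ray(c,px,z,k=None):
    k=k or robot.calibration(c)
    d=R.from_rotvec(k["attitude"]).as_matrix()@np.linalg.solve(k["mtx"],[px[0],px[1],1.])
    return k["eye"]+d*(z-k["eye"][2])/d[2]
def centroid(mask):
    n,_,st,ce=cv2.connectedComponentsWithStats(mask.astype(np.uint8))
    return [(ce[i].round(1),st[i,4]) for i in np.argsort(-st[1:,4])+1][:6]
def hues(im):
    h=cv2.cvtColor(im,cv2.COLOR_BGR2HSV);H,S,V=cv2.split(h);o=(S>120)&(V>80)
    return {"orange":o&(H>4)&(H<=16),"yellow":o&(H>18)&(H<34),"blue":o&(H>100)&(H<130)}
E
python3 - <<'E'
from h import *
for c,f in(("scene","a"),("side","b")):
    im=cv2.imread(f"pics/{f}.png")
    for n,m in hues(im).items():
        for ce,ar in centroid(m)[:6]:
            p=ray(c,ce,0.018 if n!="orange" else .03)
            if ar>8 and .3<p[0]<.9 and abs(p[1])<.3: print(c,n,ce,ar,p.round(4))
    k=robot.calibration(c)
im=cv2.imread("pics/a.png")[225:415,220:450]
cv2.imwrite("pics/c.png",cv2.resize(im,None,fx=3.1,fy=3.1,interpolation=cv2.INTER_CUBIC))
E
```

```text
scene orange [346.3 343.9] 212 [0.6568 0.0238 0.03  ]
scene orange [241.2 202.4] 138 [ 0.3136 -0.1545  0.03  ]
scene yellow [396.6 336. ] 177 [0.6489 0.1212 0.018 ]
scene yellow [308.  253.3] 52 [ 0.4518 -0.0232  0.018 ]
scene blue [273.  373.6] 187 [ 0.6915 -0.1136  0.018 ]
side orange [245.3 234.4] 74 [0.6537 0.0315 0.03  ]
side yellow [226.1 257.4] 75 [0.6486 0.1232 0.018 ]
side blue [263.1 210. ] 41 [ 0.6919 -0.1128  0.018 ]
```

View pics/c.png

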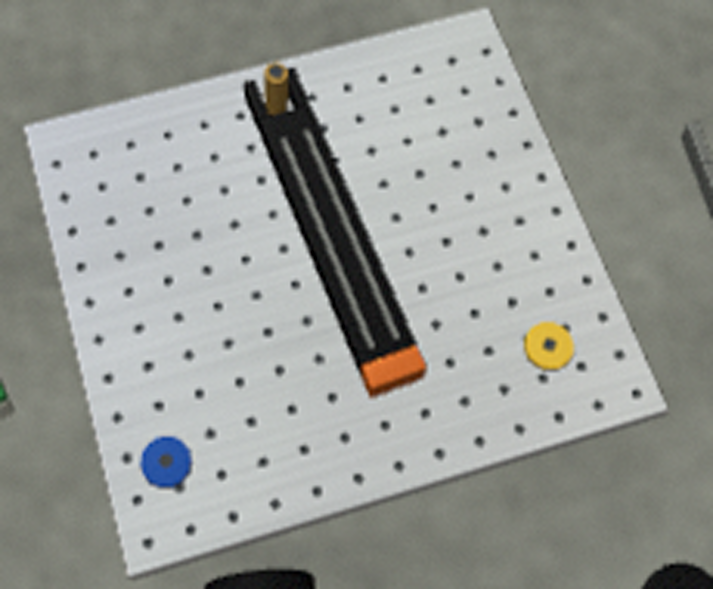

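The crop confirms it. The black rail's fork is around the brass post (post top at about crop (277,70), or image (309,248)). The yellow plug is at crop (550,346) and the blue plug at (166,461).

Run:
```python
from h import *
g=lambda x,y,z: ray("scene",(220+x/3.1-.5,225+y/3.1-.5),z)
top=g(277,71,.057);print("post top",top)
c=[g(*q,.012) for q in((25,127),(488,10),(667,408),(130,577))]
n=c[3]+c[2]-c[0]-c[1];n/=np.linalg.norm(n)
print("post board",(c[0]+c[1])/2+.035*n, [np.linalg.norm(c[i]-c[i-1]).round(3) for i in range(4)])
Y=np.array([.6488,.122]);B=np.array([.6917,-.1132]);m=(Y+B)/2
print("plug sep",np.linalg.norm(Y-B)); L=np.linalg.norm(Y-B)
u=np.array([-(Y-B)[1],(Y-B)[0]])/L
print("post from plugs",m+u*np.sqrt(.24**2-(L/2)**2),m-u*np.sqrt(.24**2-(L/2)**2))
for a,b in(((285,138),(370,347)),((308,130),(397,337))):
    A,Bb=g(*a,.032),g(*b,.032);print("slot",A,Bb,np.degrees(np.arctan2(*(Bb-A)[1::-1])))
P=((c[0]+c[1])/2+.035*n)[:2]
print("yellow dir",np.degrees(np.arctan2(*(Y-P)[::-1])),np.linalg.norm(Y-P),"orange",np.degrees(np.arctan2(*(np.array([.655,.027])-P)[::-1])))
print(R.from_rotvec(robot.state()["orientation"]).as_matrix().round(3))
```

```text
post top [ 0.46100327 -0.0223245   0.057     ]
post board [ 0.46442721 -0.02267366  0.012     ] [np.float64(0.298), np.float64(0.328), np.float64(0.295), np.float64(0.328)]
plug sep 0.23908042579851657
post from plugs [ 0.46551689 -0.0329429 ] [0.87498311 0.0417429 ]
slot [ 0.49671931 -0.02133688  0.032     ] [0.64189774 0.01218277 0.032     ] 13.000961679563467
slot [ 0.49264516 -0.00587478  0.032     ] [0.63766559 0.02906858 0.032     ] 13.547449036998884
yellow dir 38.12057171345975 0.234358265770479 orange 14.60933855787856
[[ 0.92   0.392 -0.   ]
 [ 0.392 -0.92   0.   ]
 [ 0.    -0.    -1.   ]]
```

>>> send_rows --series '[[[1,-0.6,0.2],[0,0,0.1]],[[2.2,-1.3,0.4],[0,0,0.3]],[[3.4,-2.1,0.6],[0,0,0.5]],[[4.8,-2.9,0.8],[0,0,0.7]],[[6.2,-3.8,1],[0,0,0.9]],[[7.6,-4.7,1.2],[0,0,1.1]],[[9,-5.5,1.4],[0,0,1.3]],[[10.4,-6.4,1.6],[0,0,1.5]]]' --hand 1 --force 30

```text
time_s: 1.07
ee_pos: [0.4027, -0.2786, 0.1914]
orientation: [3.112, 0.424, 0.001]
wrist_force: [1.2, -0.4, 0.6]
opening: 1.001
finger_force: 0.0
```

```bash
cat >> h.py <<'E'
def togo(x,y,z,yaw):
    s=robot.state();M=R.from_rotvec(s["orientation"]).as_matrix()
    w=np.radians(yaw);G=np.c_[[np.cos(w),np.sin(w),0],[np.sin(w),-np.cos(w),0],[0,0,-1]]
    d=M.T@(np.array([x,y,z])-s["ee_pos"])/.025
    r=np.degrees(R.from_matrix(M.T@G).as_rotvec())/5
    print("t",round(s["time_s"],2),"at",s["ee_pos"].round(4),"open",round(s["opening"],3),"F",np.round(s["wrist_force"],1),"go",d.round(2),r.round(2))
E
python3 -c "
from h import *
togo(.609,.012,.141,13.3)"
```

```text
t 1.07 at [ 0.4027 -0.2786  0.1914] open 1.001 F [ 1.2 -0.4  0.6] go [11.06 -9.    2.02] [ 0.01 -0.01  0.44]
```

>>> send_rows --series '[[[1.4,-1.1,0.3],[0,0,0.1]],[[2.8,-2.3,0.5],[0,0,0.2]],[[4.2,-3.4,0.8],[0,0,0.3]],[[5.6,-4.6,1.0],[0,0,0.4]],[[7,-5.7,1.3],[0,0,0.4]],[[8.4,-6.8,1.5],[0,0,0.4]],[[9.8,-8,1.8],[0,0,0.4]],[[11,-9,2],[0,0,0.4]]]'

```text
time_s: 1.73
ee_pos: [0.5928, -0.0084, 0.1446]
orientation: [3.119, 0.372, 0.001]
wrist_force: [1.4, -1.1, -0.3]
opening: 0.999
finger_force: 0.0
```

Run:
```python
from h import *
k=robot.calibration("wrist");im=robot.camera("wrist");cv2.imwrite("pics/d.png",im)
togo(.609,.012,.141,13.3)
for n,m in hues(im).items():
    for ce,ar in centroid(m)[:3]: print(n,ce,ar,ray("wrist",ce,.032 if n=="orange" else .018,k).round(4))
for c in((100,100),(540,100),(100,400),(540,400)): print(c,ray("wrist",c,.032,k).round(3))
```

```text
t 1.78 at [ 0.5958 -0.0018  0.1435] open 0.998 F [3.  3.1 0.2] go [ 0.64 -0.41  0.11] [-0.05 -0.05  0.11]
orange [290.1 136.5] 1216 [0.6575 0.0263 0.032 ]
yellow [157.6 111.9] 1361 [0.6508 0.1224 0.018 ]
yellow [295.1 393.4] 128 [ 0.4311 -0.0268  0.018 ]
yellow [294. 402.] 1 [ 0.4211 -0.028   0.018 ]
blue [488.  132.4] 1216 [ 0.6932 -0.1117  0.018 ]
(100, 100) [0.65  0.155 0.032]
(540, 100) [ 0.72  -0.131  0.032]
(100, 400) [0.395 0.143 0.032]
(540, 400) [ 0.488 -0.239  0.032]
```

View pics/d.png

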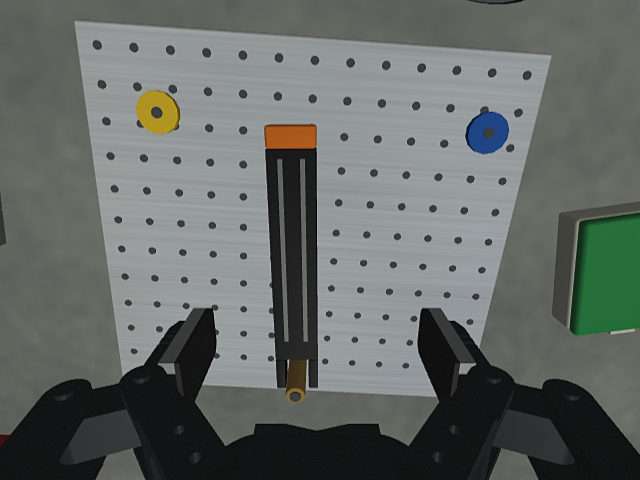

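The wrist view shows the rail between the open fingers: orange cap (290,137), post top (295,396), yellow plug (158,112). I'll settle over the rail, then refine.

>>> send_rows --series '[[[0.3,-0.2,0],[0,0,0]],[[0.3,-0.2,0],[0,0,0]],[[0.3,-0.2,0],[0,0,0]],[[0.3,-0.2,0],[0,0,0]]]'

```text
time_s: 2.12
ee_pos: [0.5975, -0.0051, 0.1451]
orientation: [3.119, 0.369, -0.0]
wrist_force: [0.1, 0.1, 0.0]
opening: 1.002
finger_force: 0.0
```

```bash
cat >> h.py <<'E'
def measure():
    s=robot.state();k=robot.calibration("wrist");im=robot.camera("wrist")
    H=hues(im);o=ray("wrist",centroid(H["orange"])[0][0],.032,k)[:2]
    y=ray("wrist",centroid(H["yellow"])[0][0],.018,k)[:2]
    # rail slots: light stripes inside the black body, as world points on z=.032
    dark=(im.max(2)<70).astype(np.uint8)
    return im,k,o,y
E
python3 - <<'E'
from h import *
im,k,o,y=measure();cv2.imwrite("pics/e.png",im)
togo(.609,.012,.141,13.3);print(o,y)
cv2.imwrite("pics/e2.png",cv2.resize(im[110:430,210:390],None,fx=1.85,fy=1.85,interpolation=cv2.INTER_CUBIC))
np.save("k.npy",k,allow_pickle=True)
E
```

```text
t 2.17 at [ 0.5975 -0.0052  0.1452] open 0.999 F [ 0.4 -0.  -0.2] go [ 0.61 -0.56  0.17] [ 0.   -0.    0.03]
[0.65754762 0.02644976] [0.65081812 0.12232224]
```

View pics/e2.png

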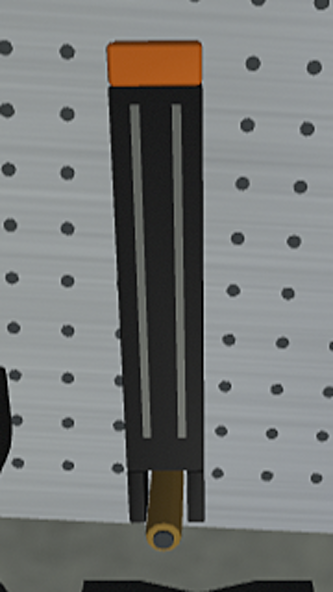

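Run:
```python
from h import *
k=np.load("k.npy",allow_pickle=True).item()
g=lambda x,y,z: ray("wrist",(210+x/1.85-.25,110+y/1.85-.25),z,k)[:2]
A=(g(134,104,.032)+g(176,104,.032))/2;B=(g(147,437,.032)+g(182,437,.032))/2
E=(g(107.5,42,.032)+g(202,42,.032))/2; T=(g(130,521,.032)+g(203,521,.032))/2
P=g(163,539,.057);Y=np.array([.6507,.1223])
a=lambda v:np.degrees(np.arctan2(v[1],v[0])).round(2)
print(A,B,a(A-B),"end",E,"tips",T,a(E-T),np.linalg.norm(E-T),"post",P,"yellow",a(Y-P),np.linalg.norm(Y-P))
print("rail centre from end",E-.206*(E-T)/np.linalg.norm(E-T))
```

```text
[0.64309696 0.02283147] [ 0.49722725 -0.01357885] 14.02 end [0.66535598 0.02780486] tips [ 0.45110286 -0.02489595] 13.82 0.22063947083676572 post [ 0.46351418 -0.02167025] yellow 37.56 0.23614817937619323
rail centre from end [ 0.46531859 -0.02139924]
```

```bash
python3 -c "
from h import *
togo(.610,.0144,.015,13.9)"
```

```text
t 2.17 at [ 0.5975 -0.0052  0.1452] open 0.999 F [ 0.4 -0.  -0.2] go [ 0.67 -0.65  5.21] [ 0.   -0.   -0.09]
```

>>> send_rows --series '[[[0.3,-0.3,0.5],[0,0,-0.1]],[[0.6,-0.6,1.4],[0,0,-0.1]],[[0.7,-0.65,2.4],[0,0,-0.1]],[[0.7,-0.65,3.3],[0,0,-0.1]],[[0.7,-0.65,4.2],[0,0,-0.1]],[[0.7,-0.65,4.8],[0,0,-0.1]],[[0.7,-0.65,5.1],[0,0,-0.1]],[[0.7,-0.65,5.2],[0,0,-0.1]]]'

```text
time_s: 2.83
ee_pos: [0.6093, 0.016, 0.0124]
orientation: [-3.117, -0.384, 0.006]
wrist_force: [-1.3, 0.2, -0.2]
opening: 1.001
finger_force: 0.0
```

>>> send_rows --series '[[[0,0,0],[0,0,0]],[[0,0,0],[0,0,0]],[[0,0,0],[0,0,0]],[[0,0,0],[0,0,0]],[[0,0,0],[0,0,0]],[[0,0,0],[0,0,0]],[[0,0,0],[0,0,0]],[[0,0,0],[0,0,0]]]' --hand -0.3 --force 20

```text
time_s: 3.5
ee_pos: [0.6124, 0.0159, 0.0163]
orientation: [3.117, 0.385, 0.004]
wrist_force: [-0.6, -1.1, 6.2]
opening: 0.417
finger_force: 21.9
```

```bash
python3 -c "
from h import *
togo(.610,.0144,.015,13.9)
for a in (22,30,37.7): 
  w=np.radians(a);togo(.4645+.15*np.cos(w),-.0216+.15*np.sin(w),.015,a)"
```

```text
t 3.5 at [0.6124 0.0159 0.0163] open 0.417 F [-0.6 -1.1  6.2] go [-0.11  0.03  0.05] [ 0.01 -0.03  0.04]
t 3.5 at [0.6124 0.0159 0.0163] open 0.417 F [-0.6 -1.1  6.2] go [-0.16 -0.81  0.05] [ 0.02 -0.03 -1.58]
t 3.5 at [0.6124 0.0159 0.0163] open 0.417 F [-0.6 -1.1  6.2] go [-0.33 -1.63  0.05] [ 0.02 -0.03 -3.18]
t 3.5 at [0.6124 0.0159 0.0163] open 0.417 F [-0.6 -1.1  6.2] go [-0.61 -2.39  0.05] [ 0.02 -0.03 -4.72]
```

>>> send_rows --series '[[[0,-0.11,0],[0,0,-0.2]],[[-0.01,-0.27,0],[0,0,-0.5]],[[-0.015,-0.43,0],[0,0,-0.8]],[[-0.03,-0.64,0],[0,0,-1.2]],[[-0.06,-0.85,0],[0,0,-1.6]],[[-0.09,-1.06,0],[0,0,-2.0]],[[-0.12,-1.22,0],[0,0,-2.3]],[[-0.13,-1.28,0],[0,0,-2.4]]]'

```text
time_s: 4.17
ee_pos: [0.6023, 0.046, 0.0164]
orientation: [3.057, 0.712, 0.007]
wrist_force: [2.6, -4.6, 4.9]
opening: 0.412
finger_force: 21.9
```

```bash
python3 -c "
from h import *
w=np.radians(37.7);togo(.464+.153*np.cos(w),-.0218+.153*np.sin(w),.0163,37.7)
im,k,o,y=measure();print(o,y);cv2.imwrite('pics/f.png',im)"
```

```text
t 4.17 at [0.6023 0.046  0.0164] open 0.412 F [ 2.6 -4.6  4.9] go [-0.16 -1.23 -0.  ] [ 0.05 -0.04 -2.29]
[0.64433607 0.0669063 ] [0.65129108 0.12281561]
```

View pics/f.png

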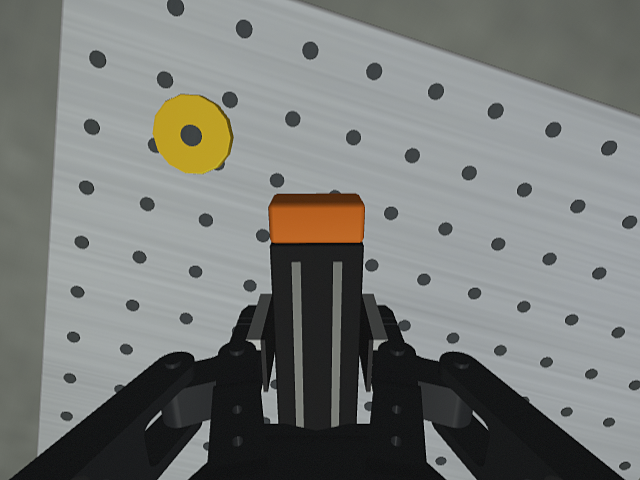

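The rail is gripped and turning cleanly, with forces at a few N. The orange cap is at (317,218) and the yellow plug at (192,134). I'll do the second half of the arc.

>>> send_rows --series '[[[0,-0.11,0],[0,0,-0.2]],[[-0.01,-0.27,0],[0,0,-0.5]],[[-0.02,-0.43,0],[0,0,-0.8]],[[-0.04,-0.64,0],[0,0,-1.2]],[[-0.07,-0.85,0],[0,0,-1.6]],[[-0.1,-1.06,0],[0,0,-2.0]],[[-0.13,-1.2,0],[0,0,-2.2]],[[-0.14,-1.22,0],[0,0,-2.3]]]'

```text
time_s: 4.88
ee_pos: [0.5858, 0.0725, 0.0164]
orientation: [2.971, 1.014, 0.008]
wrist_force: [2.0, -2.2, 6.2]
opening: 0.413
finger_force: 21.9
```

>>> send_rows --series '[[[0,0,0],[0,0,0]],[[0,0,0],[0,0,0]],[[0,0,0],[0,0,0]],[[0,0,0],[0,0,0]]]'

```text
time_s: 5.22
ee_pos: [0.5857, 0.0725, 0.0163]
orientation: [2.972, 1.013, 0.007]
wrist_force: [2.2, -1.2, 5.6]
opening: 0.413
finger_force: 22.0
```

```bash
python3 -c "
from h import *
w=np.radians(37.7);togo(.464+.153*np.cos(w),-.0218+.153*np.sin(w),.0163,37.7)
im,k,o,y=measure();print(o,y);cv2.imwrite('pics/g.png',im)
s=cv2.imread('pics/g.png')
d=o-np.array([.464,-.0218]);e=y-np.array([.464,-.0218])
print(np.degrees(np.arctan2(*d[::-1])),np.degrees(np.arctan2(*e[::-1])))
H=hues(im);print(centroid(H['orange'])[0],centroid(H['yellow'])[0])"
```

```text
t 5.22 at [0.5857 0.0725 0.0163] open 0.413 F [ 2.2 -1.2  5.6] go [-0.04  0.01  0.  ] [ 0.03 -0.04 -0.01]
[0.62347024 0.10125539] [0.65095274 0.12350533]
37.655613195969856 37.855433245629264
(array([317. , 220.8]), np.int32(4063)) (array([314.8, 120.2]), np.int32(4583))
```

View pics/g.png

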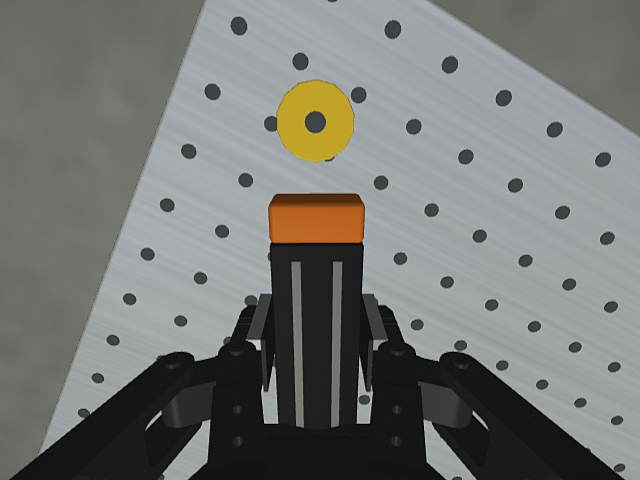

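The orange end points at the plug, with the plug centre at (315,120) and the cap at (317,221). I'll release, rise and check.

>>> send_rows --series '[[[0,0,0],[0,0,0]],[[0,0,0],[0,0,0]],[[0,0,0],[0,0,0]],[[0,0,0],[0,0,0]],[[0,0,0],[0,0,0]],[[0,0,0],[0,0,0]],[[0,0,0],[0,0,0]],[[0,0,0],[0,0,0]]]' --hand 1

```text
time_s: 5.93
ee_pos: [0.5835, 0.0723, 0.0147]
orientation: [-2.974, -1.012, 0.0]
wrist_force: [0.5, -0.6, -0.0]
opening: 1.002
finger_force: 0.0
```

>>> send_rows --series '[[[0,0,-0.3],[0,0,0]],[[0,0,-1],[0,0,0]],[[0,0,-2],[0,0,0]],[[0,0,-3.2],[0,0,0]],[[0,0,-4.2],[0,0,0]],[[0,0,-5],[0,0,0]],[[0,0,-5.2],[0,0,0]],[[0,0,-5.2],[0,0,0]]]'

```text
time_s: 6.6
ee_pos: [0.5854, 0.0723, 0.1476]
orientation: [2.972, 1.011, 0.008]
wrist_force: [0.5, -1.0, 0.3]
opening: 0.999
finger_force: 0.0
```

>>> send_rows --series '[[[0,0,0],[0,0,0]],[[0,0,0],[0,0,0]],[[0,0,0],[0,0,0]]]'

```text
time_s: 6.85
ee_pos: [0.5821, 0.0723, 0.1426]
orientation: [-2.973, -1.011, 0.006]
wrist_force: [-0.8, 0.4, 0.1]
opening: 0.997
finger_force: 0.0
```

Run:
```python
from h import *
im,k,o,y=measure();print(o,y,robot.state()["time_s"],robot.state()["opening"])
np.save("k.npy",k,allow_pickle=True)
cv2.imwrite("pics/i.png",cv2.resize(im[70:420,130:450],None,fx=1.7,fy=1.7,interpolation=cv2.INTER_CUBIC))
```

```text
[0.62246907 0.10099076] [0.65076807 0.12329782] 6.9 0.996388241494497
```

View pics/i.png

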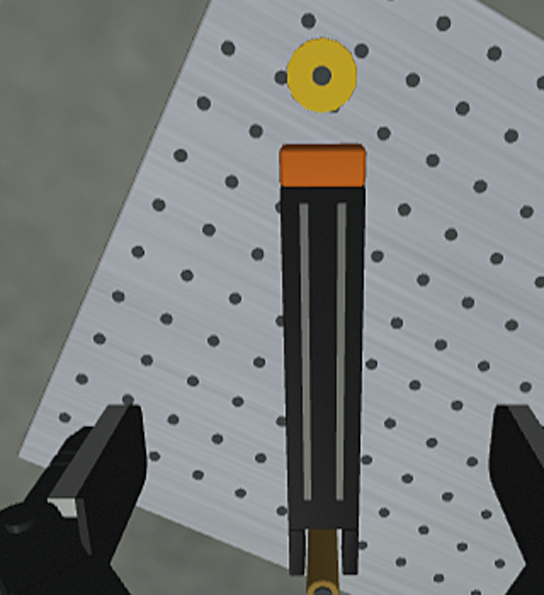

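Run:
```python
from h import *
k=np.load("k.npy",allow_pickle=True).item()
g=lambda x,y,z: ray("wrist",(130+x/1.7-.2,70+y/1.7-.2),z,k)[:2]
A=(g(304.3,204,.032)+g(341.5,204,.032))/2;B=(g(307,499,.032)+g(340,499,.032))/2
E=(g(280,146,.032)+g(365.5,146,.032))/2;T=(g(289,574,.032)+g(358,574,.032))/2
P=g(323,588,.057);Y=g(321.5,75,.018)
a=lambda v:np.degrees(np.arctan2(v[1],v[0])).round(2)
print("rail",a(A-B),a(E-T),"to plug from post",a(Y-P),"from end",a(Y-T),P,Y,"origin",E-.206*(E-T)/np.linalg.norm(E-T))
for v in(A,E): 
    u=(E-T)/np.linalg.norm(E-T);d=Y-E;print("miss at plug mm",1000*(u[0]*d[1]-u[1]*d[0]))
```

```text
rail 37.93 37.91 to plug from post 37.91 from end 38.0 [ 0.46709112 -0.01976002] [0.65071358 0.12323982] origin [ 0.46674362 -0.02051288]
miss at plug mm 0.39085663452873354
miss at plug mm 0.39085663452873354
```

The rail is within about 0.1° of the plug, misses its centre by about 0.4 mm, and the fork is still around the post. Handing in.

```bash
python3 -c "
from cell import robot
print(robot.hand_in())"
```

```text
the job is handed in; nothing more can be done
None
```

The black rail now points at the yellow plug's middle (measured about 0.1° and 0.4 mm off), with its fork round the post and the gripper clear. The arm never went near the grey spare rail, and I handed the job in at about 7 s.

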